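# Clip on the lamp and present the notched slide plate

## Task

Squeeze the sprung lamp clip off its parking bar and let it close, upright and jaws well down, on the top edge of the white viewing screen. Then pick up the glass plate that has a notched corner, leaving the un-notched plate where it lies, and hold its middle at the viewing point, 100 mm in front of the middle of the screen and 140 mm above the bench, sloping about 30 degrees with the notched frosted end raised and the label side up. Finish while holding it there in the gripper, still and clear of everything else.

Things in the scene. Friction and masses are not known exactly. Their poses are not given: they have to be found in the camera images.
- clip: lamp on a black sprung clip like a clothes peg, jaws down, 60 g. Origin midway between the jaw tips, at their lower end; z up, jaws and wings open along x, pivot along y at z 34 mm. Jaws 22 mm wide, take an edge 29 mm deep, grip 5 mm sheet with about 8 N. Starts 18 mm deep over the parking bar. Opening fingers can drag it up 10 mm as it closes: lower it 25 mm deep before letting go
- clip_wings (a point): point between the clip's two wings to squeeze at, 60 mm above the clip's origin; axes as the clip's. The wings, 22 mm wide (y), slope apart upwards from z 40 to 74 mm above the clip's origin: about 52 mm over their tops when closed. Squeezed along x with 14 N or more they open the jaws; fully squeezed they are parallel, 26 mm over, jaw tips about 28 mm apart
- clip_lamp (a point): centre of the round steel lamp head, 18 mm diameter, 20 mm long along the clip's y, beside the pivot at y 25, z 34 mm in the clip's frame
- clip_jaw (a joint): turn of one clip lever (the other mirrors it): 0 when closed on a 5 mm sheet, -0.06 closed on nothing, 0.35 fully squeezed open
- park: the clip's parking bar, fixed: an upright aluminium sheet 5 mm thick (along x), 60 mm wide (y), top edge 55 mm above the bench, on a foot 50 x 80 mm and 6 mm high. Origin under its centre, at the bench
- screen: viewing screen, fixed: upright white sheet 5 mm thick (x), 140 mm wide (y), top edge 90 mm above the bench; its front looks along its -x. Aluminium foot 4 mm high, 150 mm wide, from 140 mm in front of the sheet to 10 mm behind; a dotted ring on it lies under the viewing point. Steel brackets 44 mm high at the sheet's sides. Origin under the sheet's centre, at the bench
- screen_edge (a point): middle of the top edge of the screen, 90 mm above the bench; axes as the screen's
- view_point (a point): the viewing point: 100 mm in front (-x) of the middle of the screen, 140 mm above the bench, above the dotted ring; axes as the screen's
- plate: notched glass plate 100 (x) x 36 (y) x 6 mm, about 54 g. A 10 x 10 mm notch is cut from its +x, +y corner: +x points to the notched end. White frosted bands 24 mm long at both ends, on the label side (+z), up at the start. Origin: centre of its underside. Lies loose along a cradle, underside 24 mm above the bench, notched end either way
- plain_plate: the other glass plate, same size, bands and resting height but with four whole corners; on the other cradle; to be left alone
- cradle_a: one of two alike fixed cradles: black block 66 (x) x 20 (y) mm, top 24 mm above the bench, narrower than the plate lying along it so that fingers fit down beside it; on a dark steel foot 112 x 60 mm, 4 mm high. Origin under its centre, at the bench. It carries the notched plate
- cradle_b: the other cradle, the same; it carries the plain plate
Not all that is in view belongs to the job. What is shaped like the clip but yellow is not meant.

How it is judged:
On the way, in this order (a step that is already met when the one before it is completed fails the run):
1. the lamp clip sits upright on the screen's top edge, jaws closed on it, let go by the gripper (x of clip in the frame of screen_edge between -0.006 and 0.006 m and y of clip in the frame of screen_edge between -0.06 and 0.06 m and z of clip in the frame of screen_edge between -0.035 and -0.008 m and angle between clip's own z axis and vertical below 0.25 rad and contact force between clip and screen above 2 N and contact force between clip and the fingers below 0.1 N), for 0.2 s.
2. the notched plate is lifted off its cradle in the gripper (height (world z) of plate above 0.06 m and contact force between plate and the fingers above 1 N), for 0.2 s.
At the end, for the whole second after the job is handed in: Clip closed on the edge within 60 mm of its middle, tips 8+ mm down, upright to 14 deg, let go. Notched plate still, held by fingers only, middle within 40 mm of the viewing point, notched end raised 16-45 deg, label side up. Arm off screen and clip; plain plate within 25 mm of start (all of step 1 and distance between plate and view_point below 0.04 m and angle between plate's own x axis and vertical between 0.78 and 1.3 rad and angle between plate's own z axis and vertical below 0.9 rad and contact force between plate and the fingers above 1 N and contact force between plate and clip below 0.1 N and contact force between plate and screen below 0.1 N and contact force between plate and park below 0.1 N and contact force between plate and cradle_a below 0.1 N and contact force between plate and cradle_b below 0.1 N and contact force between plate and plain_plate below 0.1 N and contact force between each of screen, clip and the arm below 0.5 N and contact force between screen and the fingers below 0.5 N and linear speed of plate below 0.03 m/s and angular speed of plate below 0.3 rad/s and distance of plain_plate from where it was at the start of the episode below 0.025 m); the arm keeps its last pose, push and grip.
It fails at once if the plain plate is picked up or knocked off (distance of plain_plate from where it was at the start of the episode above 0.04 m).
It also fails if it takes over 51 s, if anything falls off the work surface, if the arm or the gripper's body presses on something with over 40 N, if the wrist force passes 120 N, or if a joint passes its speed limit or range.

## Robot

A 6-joint arm with a two-finger parallel gripper is mounted at the origin on the work surface. World frame = base frame: x ahead of the robot, y to its left, z up, the work surface at z = 0. Lengths are in m, angles in rad, forces in N, time in s.
With the tool pointing down it reaches from about 0.3 to 0.95 m from the base axis. Payload 3.1 kg.
Tool frame: the origin (TCP) lies on the mounting face of the last link; the fingertips stand robot.tip_extent ahead of it and the grasp point (between the pads) lies 155 mm ahead of it (robot.tip_extent is the distance from the TCP to the fingertips, in m); z points along the fingers, y is the line along which they close (so a half turn about z gives the same grasp; the last joint's range is limited). The gripper opens to 85 mm and grips with 20 to 120 N. Pads are 22 mm wide; open, the fingers measure 114 mm over their backs; the gripper's body (76 mm by 85 mm) begins 54 mm behind the grasp point. The pads swing forward as they close: fully open they stand 13 mm farther back than shut.
Start: joints at [1.177, 0.308, 1.634, -0, 1.2, -0.07], TCP at [0.199, 0.593, 0.405] pointing down, gripper open.
Joint ranges: [-3.06, 3.06], [-0.79, 1.96], [0.05, 2.63], [-1.19, 4.34], [0.05, 2.64], [-2.94, 2.94]. Speed limits (rad/s): [2.79, 2.79, 3.14, 3.14, 3.14, 3.14].

## Interface

Orientations are given as a rotation vector (axis times angle).
In Python, from bench import robot gives the robot as it stands.
- The arm moves only by the shell command python3 -m handwheel 'ROWS' [OPENING] [FORCE]. ROWS is JSON, a list of rows, each a list of 6 numbers: the shift along the world's x, y, z in units of 25 mm (1.0 is 25 mm), then the turn, a rotation vector about the world's x, y, z in units of 5 degrees (1.0 is 5 degrees). A call has 1 to 8 rows; each row is the pose to reach, as a shift and turn from the pose commanded when the call began; what a row does not reach only later rows make up. A row lasts 1/10 s, in which the tool goes at most 50 mm and 8.59 degrees, less where a joint would pass 70% of its speed; a pose out of reach is approached as far as the arm can. A call with a gripper value outside its range is refused whole. OPENING is the opening, from 0 (shut) to 1 (fully open), set as the call begins (- or left out, the last holds). The fingers move at their own pace and stop on an object; FORCE is the grip in N (left out, the last holds). Time passes only in rows, so rows that repeat a pose let the fingers close. It gives the time, the measured TCP pose, the force, the opening and the grip force at its end, in the units of the state.
- robot.get_obs(): the state, without advancing time (a new reading comes with each control period).
- robot.camera(name): name is "side" or "top" or "wrist"; returns the picture (480x640x3 uint8, red, green, blue); there is no depth.
- robot.calibration(name): a dict with "fov_y" (degrees; the focal length in pixels is half the picture's height over the tangent of half this angle, whatever the lens; pixels are square), "cx", "cy" (the principal point, pixels), "extrinsics" (4x4, takes a point from camera to world coordinates). Camera axes: x right, y down, z forward; pixel columns grow to the right and rows downward; lengths in m; the calibration is good to about 2 mm. A picture is of the moment at which its call begins: read the wrist's pose just before it. calibration takes no time and is no camera call; for the wrist camera it gives the pose at the moment of the call.
- robot.sign_off(): hands the job in; it is judged then, once.
The state is a dict: "clock": time; "joints": joint angles; "joint_velocities": joint speeds; "effort": joint torques, N m; "ee_pos": TCP position; "eef_rot": TCP orientation; "force": force on the tool from outside, world axes, zero at the start; "torque": the same for the moment, N m; "gripper_width": finger opening in m; "grip_force": force on a finger pad.
Only numpy, scipy, OpenCV 4.12 (cv2) and the standard library are available. Lean on these libraries where they do the work, as an engineer would, in place of code of your own. Each camera call takes 0.05 s, during which the arm holds its last target. There are 200 camera calls.

## Working session

There is one attempt and no reset: what is moved stays moved. The work goes in short steps, Python scripts to look and compute and a shell command to move; the robot and the scene stay as the last step left them, time stands still between calls to the robot, and variables do not carry over. Pictures are saved under pics/ and viewed, at most 10 in all, crops included, and the job is handed in when it is done.

```bash
mkdir -p pics; ls
cat > h.py <<'E'
import numpy as np, cv2
from bench import robot
def snap(n,f):
    im=robot.camera(n); cv2.imwrite('pics/'+f,cv2.cvtColor(im,cv2.COLOR_RGB2BGR)); return im
def ray(n,u,v,z,cal=None):
    c=cal or robot.calibration(n); f=240/np.tan(np.radians(c['fov_y'])/2); E=np.array(c['extrinsics'])
    d=E[:3,:3]@np.array([(u-c['cx'])/f,(v-c['cy'])/f,1]); o=E[:3,3]
    return o+d*(z-o[2])/d[2]
def proj(n,p,cal=None):
    c=cal or robot.calibration(n); f=240/np.tan(np.radians(c['fov_y'])/2); E=np.array(c['extrinsics'])
    q=E[:3,:3].T@(np.array(p)-E[:3,3]); return q[0]/q[2]*f+c['cx'],q[1]/q[2]*f+c['cy']
E
python3 - <<'E'
from h import *
snap('top','top0.png');snap('side','side0.png')
print(robot.get_obs(),robot.tip_extent)
for n in('top','side','wrist'):print(n,robot.calibration(n))
E
```

```text
pics
{'clock': 0.1, 'joints': array([ 1.17726221e+00,  3.08903186e-01,  1.63507179e+00, -2.63698047e-05,
        1.19973087e+00, -6.96974503e-02]), 'joint_velocities': array([ 0.0001251 , -0.0030768 , -0.00313994, -0.00088486,  0.00175839,
       -0.00058404]), 'effort': array([-1.15315004e-03, -4.16412485e+01, -2.77645308e+01, -1.69077093e-04,
        4.03661499e-03, -4.78401212e-07]), 'ee_pos': array([0.19875486, 0.59213877, 0.40356476]), 'eef_rot': array([-0.50637215, -3.10004576,  0.00323913]), 'force': array([-0.38872877, -0.18246329,  0.00844786]), 'torque': array([ 0.0333872 ,  0.02267876, -0.01636776]), 'grip_force': 0.0, 'gripper_width': 0.08555642732465446} 0.1734
top {'fov_y': 51.48177360174621, 'cx': 319.904885126392, 'cy': 238.81858079975558, 'extrinsics': array([[-0.00936205, -0.98842917,  0.15139398,  0.33754153],
       [-0.99945689,  0.00446571, -0.03264943,  0.00912601],
       [ 0.03159556, -0.15161742, -0.98793415,  0.92012783],
       [ 0.        ,  0.        ,  0.        ,  1.        ]])}
side {'fov_y': 45.388237482283, 'cx': 326.2027605357657, 'cy': 246.82920519119935, 'extrinsics': array([[ 0.96849237, -0.1387197 ,  0.20683174,  0.28007975],
       [-0.24890616, -0.5667123 ,  0.78541893, -0.79233213],
       [ 0.00826101, -0.81215393, -0.58338473,  0.67150725],
       [ 0.        ,  0.        ,  0.        ,  1.        ]])}
wrist {'fov_y': 58.8640426857364, 'cx': 316.4609667538085, 'cy': 239.5103326426953, 'extrinsics': array([[ 0.3191607 ,  0.91293073,  0.25435002,  0.13505777],
       [ 0.94769871, -0.3069126 , -0.0875889 ,  0.61389157],
       [-0.00189937,  0.26900212, -0.96313771,  0.37243483],
       [ 0.        ,  0.        ,  0.        ,  1.        ]])}
```

View pics/top0.png

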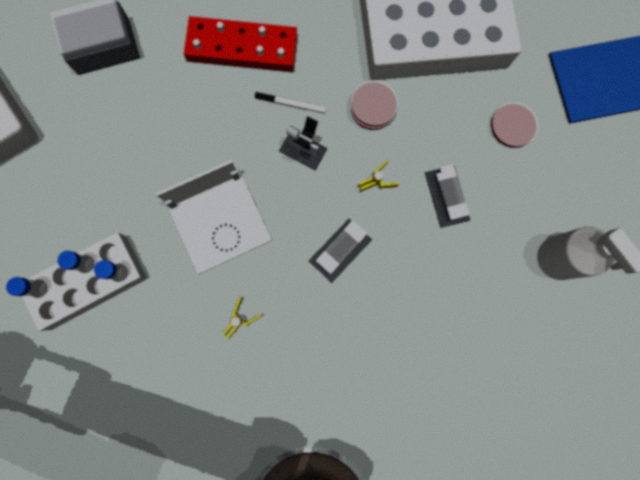

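View pics/side0.png

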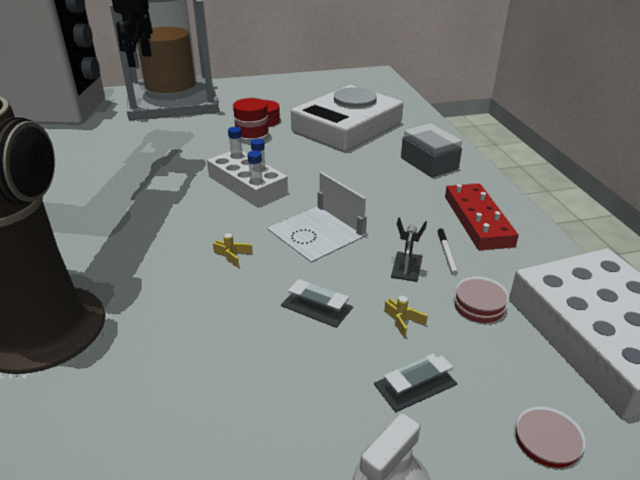

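Top view: screen foot near (220,225) with its sheet along (160,197)–(237,165), clip at (303,143), cradles at (340,248) and (452,193). The yellow clips are decoys. Next I need zooms.

Run:
```python
from h import *
t=cv2.imread('pics/top0.png');s=cv2.imread('pics/side0.png')
R=lambda a,w,h:cv2.resize(a,(w,h),interpolation=cv2.INTER_CUBIC)
a=R(t[205:290,300:380],400,425); b=R(t[155:235,415:480],325,400)
c=R(s[270:330,275:360],425,300); d=R(s[340:410,370:462],368,280)
e=R(t[105:180,270:340],400,428)
o=np.zeros((600,800,3),np.uint8)
o[:300,:320]=R(t[205:285,300:385],320,300);o[:300,320:560]=R(t[155:235,420:484],240,300)
o[300:,:425]=c;o[300:580,425:793]=d;o[:300,560:800]=R(t[105:180,275:335],240,300)
cv2.imwrite('pics/z.png',o)
t2=R(t[140:285,145:340],800,595);cv2.imwrite('pics/z2.png',t2)
```

```text
(no output)
```

View pics/z.png

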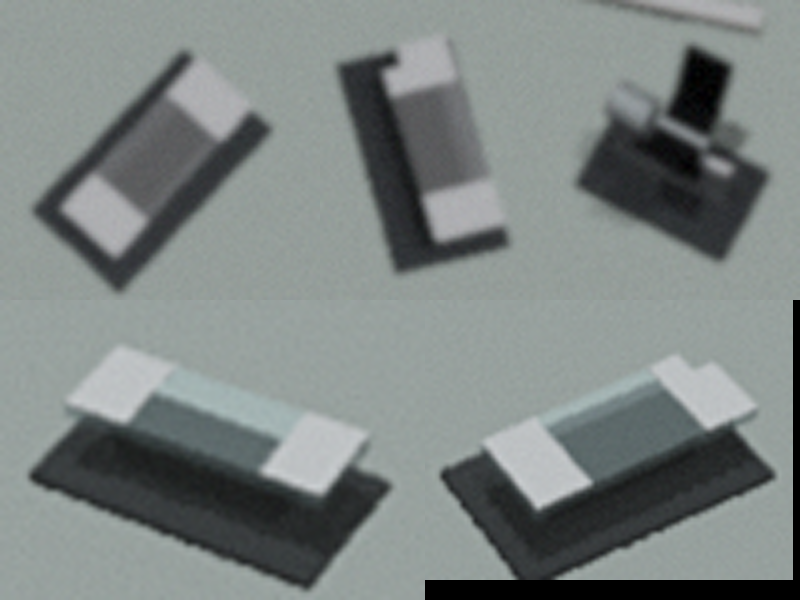

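View pics/z2.png

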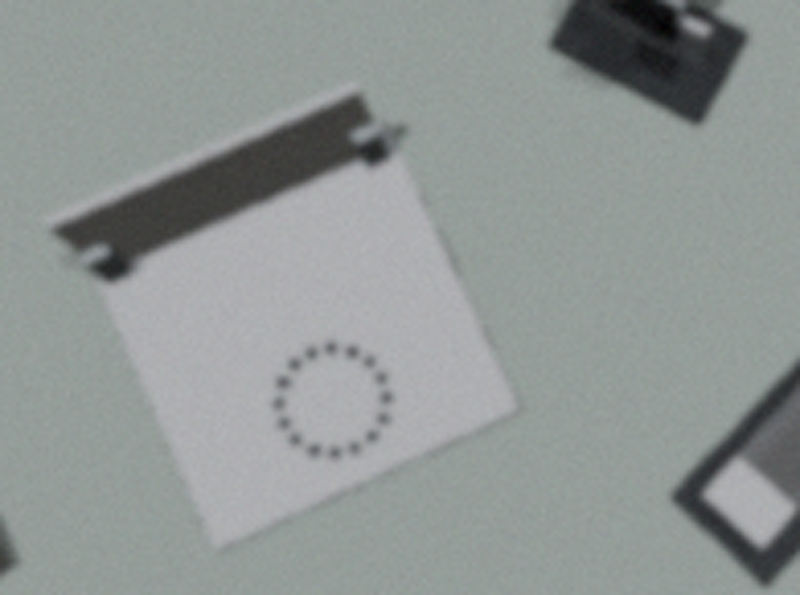

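Notched plate: the right one at (452,193), with its notch at the upper left, so +x points up in the image. The lamp head is at (292,131), so the clip's +y points left and up.

Run:
```python
from h import *
from scipy.spatial.transform import Rotation as R
yaw=lambda d:np.degrees(np.arctan2(d[1],d[0]))
t=lambda u,v,z:ray('top',u,v,z)
A,B=t(157.2,194.1,.09),t(232.7,161.4,.09);print('edge',A,B,(A+B)/2,np.linalg.norm(A-B),'yaw x',yaw(A-B)-90)
C,D=t(198.1,273.6,.004),t(271.3,239.2,.004);print('foot',np.linalg.norm(C-D),yaw(C-D)-90,'ring',t(226.2,237.5,.004))
P1,P2,P3=t(327,148.75,.006),t(315,170.5,.006),t(280,151.25,.006)
print('park',(P1+P3)/2,np.linalg.norm(P1-P2),np.linalg.norm(P3-P2),'yaw',yaw(P1-P2),yaw(P3-P2)-90,'lamp',t(292.5,131,.071))
for n,f,bx in(('top','top0',(420,155,484,235)),('side','side0',(370,340,462,410))):
    im=cv2.imread(f'pics/{f}.png');x0,y0,x1,y1=bx;m=(im[y0:y1,x0:x1].min(2)>165 ).astype(np.uint8)
    k,l,s,c=cv2.connectedComponentsWithStats(m)
    print(n,[(s[i,4],c[i]+[x0,y0],ray(n,*(c[i]+[x0,y0]),.030).round(4)) for i in range(1,k) if s[i,4]>20])
# plate corner picks, top crop (b: scale 3.75)
q=lambda u,v:t(420+(u-320)/3.75,155+v/3.75,.03)
a,b,c,d=q(447,36),q(507,228),q(438,243),q(384,75)
print('plate',(q(447,36)+q(438,243))/2,yaw(a-b),np.linalg.norm(a-b),np.linalg.norm(b-c))
o=robot.get_obs();M=R.from_rotvec(o['eef_rot']).as_matrix();print(M.round(3),'tool y yaw',yaw(M[:,1]))
# side view of lamp
sd=cv2.imread('pics/side0.png');cv2.imwrite('pics/z3.png',cv2.resize(sd[205:290,370:455],(595,595),interpolation=cv2.INTER_CUBIC))
```

```text
edge [0.54262146 0.25668453 0.09      ] [0.60010108 0.13045045 0.09      ] [0.57136127 0.19356749 0.09      ] 0.13870453996165216 yaw x 24.48174453311934
foot 0.1473551010863882 25.329374895859175 ring [0.48118757 0.1525044  0.004     ]
park [0.64931548 0.00855628 0.006     ] 0.04890215295611712 0.07646248866876024 yaw -28.451573635620104 -29.71766578979436 lamp [0.66234717 0.02812448 0.071     ]
top [(np.int32(139), array([446.8705036 , 171.78417266]), array([ 0.5993, -0.2582,  0.03  ])), (np.int32(172), array([458.55813953, 210.35465116]), array([ 0.5259, -0.2764,  0.03  ]))]
side [(np.int32(252), array([439.05555556, 362.02380952]), array([ 0.5983, -0.256 ,  0.03  ])), (np.int32(308), array([397.09415584, 379.7987013 ]), array([ 0.5251, -0.2733,  0.03  ]))]
plate [ 0.56066428 -0.26721473  0.03      ] 14.258603279222958 0.10067489098147135 0.03533253428598715
[[-0.948  0.318 -0.001]
 [ 0.318  0.948 -0.002]
 [ 0.    -0.002 -1.   ]] tool y yaw 71.44608243266099
```

View pics/z3.png

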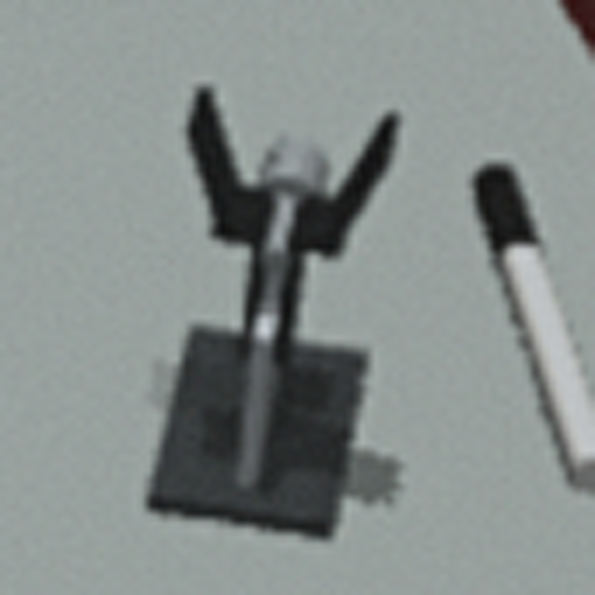

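```bash
python3 -m handwheel '[[18,-23.4,0,0,0,-20.1],[18,-23.4,0,0,0,-20.1],[18,-23.4,0,0,0,-20.1],[18,-23.4,0,0,0,-20.1],[18,-23.4,0,0,0,-20.1],[18,-23.4,0,0,0,-20.1],[18,-23.4,0,0,0,-20.1],[18,-23.4,0,0,0,-20.1]]' 1 60
python3 - <<'E'
from h import *
print(robot.get_obs())
a,b=ray('side',399,218.1,.111),ray('side',426.7,221.4,.111);print('wings',a,b,(a+b)/2,'lampside',ray('side',412.4,228.3,.071))
E
```

```text
clock: 0.9
ee_pos: [0.4434, 0.2736, 0.4044]
eef_rot: [-2.175, -2.266, 0.0]
force: [0.6, -0.1, -0.8]
gripper_width: 0.0853
grip_force: 0.0
{'clock': 0.9, 'joints': array([4.69229840e-01, 1.07950250e-01, 1.87664090e+00, 1.17452393e-04,
       1.15730415e+00, 4.28222976e-01]), 'joint_velocities': array([-0.95788166,  0.06115497, -0.07282003,  0.00358199, -0.00257032,
        0.53721041]), 'effort': array([  3.61297823, -33.12723398, -25.90702236,  -0.04668172,
         0.25085634,  -0.36060087]), 'ee_pos': array([0.44341782, 0.2736004 , 0.40438577]), 'eef_rot': array([-2.17534453e+00, -2.26632180e+00,  3.92866790e-04]), 'force': array([ 0.58602847, -0.09405377, -0.84498602]), 'torque': array([ 0.01917982, -0.03530637, -0.0109844 ]), 'grip_force': 0.0, 'gripper_width': 0.08529320883008322}
wings [0.62840424 0.01706936 0.111     ] [ 0.67285161 -0.00494245  0.111     ] [0.65062793 0.00606346 0.111     ] lampside [0.66546548 0.03545884 0.071     ]
```

```bash
python3 -m handwheel '[[7.5,-9.8,-2,0,0,-6],[7.5,-9.8,-2,0,0,-6],[7.5,-9.8,-2,0,0,-6],[7.5,-9.8,-2,0,0,-6],[7.5,-9.8,-2,0,0,-6],[7.5,-9.8,-2,0,0,-6],[7.5,-9.8,-2,0,0,-6],[7.5,-9.8,-2,0,0,-6]]'
cat >> h.py <<'E'
from scipy.spatial.transform import Rotation as Ro
def to(x,y,z,yawy):
    "remaining shift (25mm units) and yaw (5deg units) for tool-down pose with tool y at yawy deg"
    o=robot.get_obs();M=Ro.from_rotvec(o['eef_rot']).as_matrix();w=np.degrees(np.arctan2(M[1,1],M[0,1]))
    print('pos',o['ee_pos'].round(4),'toolz',M[:,2].round(3),'yaw',w.round(2),'shift',((np.array([x,y,z])-o['ee_pos'])/.025).round(2),'turn',((yawy-w+90)%180-90)/5)
E
python3 -c "
from h import *
to(.650,.007,.251,-28.5);snap('wrist','w1.png')
c=robot.calibration('wrist')
for p in((.628,.017,.111),(.673,-.005,.111),(.649,.008,.055)):print(proj('wrist',p,c))"
```

```text
clock: 1.7
ee_pos: [0.6307, 0.0286, 0.3533]
eef_rot: [-2.685, -1.629, 0.003]
force: [0.0, 0.7, 0.1]
gripper_width: 0.0855
grip_force: 0.0
pos [0.6307 0.0286 0.3533] toolz [-0.002  0.    -1.   ] yaw -27.5 shift [ 0.77 -0.86 -4.09] turn -0.20021263207738116
(np.float64(324.45470175191736), np.float64(279.5012217180874))
(np.float64(419.1003513219649), np.float64(277.3432676271808))
(np.float64(357.74948704708527), np.float64(246.49655389328203))
```

View pics/w1.png

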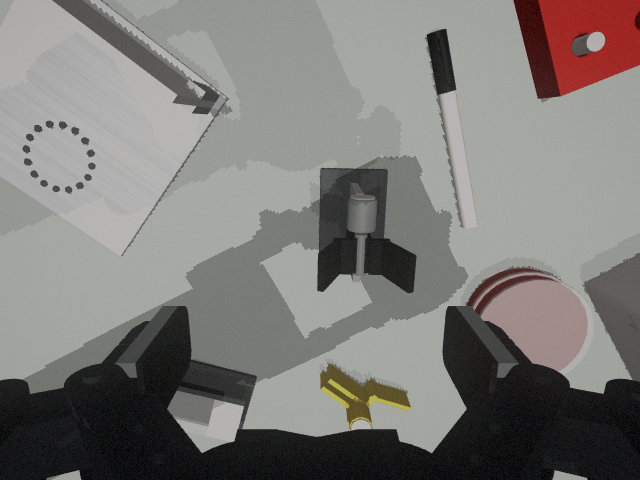

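The wrist view shows the clip on its bar: wing tops near (318,270) and (415,275), within a few mm of prediction. I'll move on, settle, and refine.

```bash
python3 -m handwheel '[[0,0,0,0,0,0],[0,0,0,0,0,0],[0,0,0,0,0,0]]'
python3 -c "
from h import *
to(.650,.007,.251,-28.5)
c=robot.calibration('wrist');im=snap('wrist','w2.png')
for p in((.628,.017,.111),(.673,-.005,.111),(.649,.008,.055)):print(proj('wrist',p,c))
m=((im.max(2)<40)*1).astype(np.uint8);m[330:]=0
k,l,s,ce=cv2.connectedComponentsWithStats(m)
for i in range(1,k):
  if s[i,4]>150: print(s[i],ce[i])
cv2.imwrite('pics/w2c.png',cv2.resize(cv2.cvtColor(im,4)[130:330,240:500],(780,600)))"
```

```text
clock: 2.05
ee_pos: [0.6297, 0.032, 0.3552]
eef_rot: [2.681, 1.637, 0.001]
force: [-0.6, 0.1, 0.3]
gripper_width: 0.0856
grip_force: 0.0
pos [0.6297 0.032  0.3552] toolz [ 0.  0. -1.] yaw -27.19 shift [ 0.81 -1.   -4.17] turn -0.26246676821513404
(np.float64(325.20728921238396), np.float64(281.5261586126218))
(np.float64(419.0094798340631), np.float64(279.63280339558077))
(np.float64(357.9056925317672), np.float64(248.50738253248315))
[430  35  26  65 739] [441.13667118  61.46278755]
[322 232  38  60 826] [340.43825666 258.53510896]
[ 367  237   51   60 1682] [393.1706302  265.64982164]
[161 306  28  24 360] [177.50555556 320.775     ]
[445 307  28  23 349] [455.70773639 320.15759312]
```

View pics/w2c.png

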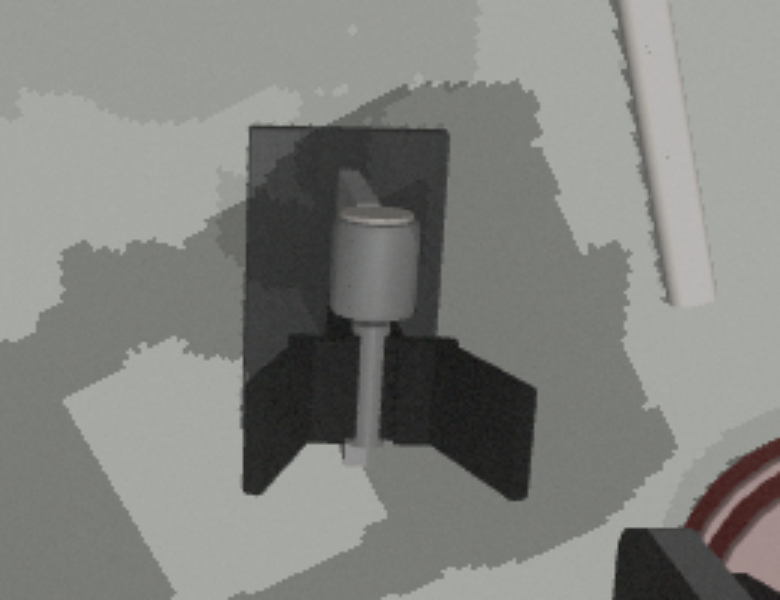

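```bash
python3 -c "
from h import *
r=lambda u,v,z:ray('wrist',240+u/3,130+v/3,z)
a,b=r(245,437,.111),r(531,443,.111);m=(a+b)/2;print(a,b,m,np.linalg.norm(a-b),np.degrees(np.arctan2(*(b-a)[1::-1])))
p,q,s,t=[r(*k,.111) for k in((245,385),(245,490),(536,388),(525,498))]
print([np.degrees(np.arctan2(*(d)[1::-1]))-90 for d in (p-q,s-t)],'L',np.linalg.norm(p-q))
to(m[0],m[1],.251,-28.5)"
```

```text
[0.6279784 0.0206174 0.111    ] [ 0.67263827 -0.00370977  0.111     ] [0.65030834 0.00845381 0.111     ] 0.050855826906702616 -28.57806403317262
[np.float64(-27.07405552028242), np.float64(-29.037819095447468)] L 0.019805345168432326
pos [0.6298 0.0318 0.3552] toolz [ 0.  0. -1.] yaw -27.2 shift [ 0.82 -0.93 -4.17] turn -0.2594373158665377
```

```bash
python3 -m handwheel '[[0.82,-0.93,0,0,0,-0.26],[0.82,-0.93,-1.5,0,0,-0.26],[0.82,-0.93,-3,0,0,-0.26],[0.82,-0.93,-4.15,0,0,-0.26],[0.82,-0.93,-4.15,0,0,-0.26],[0.82,-0.93,-4.15,0,0,-0.26]]'
python3 -m handwheel '[[0,0,0,0,0,0],[0,0,0,0,0,0],[0,0,0,0,0,0],[0,0,0,0,0,0],[0,0,0,0,0,0],[0,0,0,0,0,0],[0,0,0,0,0,0],[0,0,0,0,0,0]]' 0 40
python3 -c "
from h import *
to(.6503,.0085,.251,-28.5)"
```

```text
clock: 2.7
ee_pos: [0.6507, 0.0078, 0.251]
eef_rot: [-2.7, -1.605, 0.001]
force: [0.2, 0.2, 1.3]
gripper_width: 0.0854
grip_force: 0.0
clock: 3.5
ee_pos: [0.6523, 0.0058, 0.2551]
eef_rot: [2.696, 1.602, 0.004]
force: [-2.3, -3.7, 11.2]
gripper_width: 0.0242
grip_force: 45.7
pos [0.6523 0.0058 0.2551] toolz [ 0.005 -0.003 -1.   ] yaw -28.58 shift [-0.08  0.11 -0.16] turn 0.015935490026896558
```

```bash
python3 -m handwheel '[[0,0,0.5,0,0,0],[0,0,1.5,0,0,0],[0,0,3,0,0,0],[0,0,4,0,0,0],[0,0,4,0,0,0],[0,0,4,0,0,0]]'
python3 -c "
from h import *
to(.5717,.194,.355,24.8);snap('wrist','w3.png')"
```

```text
clock: 4.1
ee_pos: [0.6508, 0.0074, 0.3518]
eef_rot: [2.701, 1.603, 0.002]
force: [0.4, 0.2, -1.5]
gripper_width: 0.0248
grip_force: 44.0
pos [0.6508 0.0074 0.3518] toolz [ 0.002  0.    -1.   ] yaw -28.6 shift [-3.16  7.47  0.13] turn 10.680136469100342
```

View pics/w3.png

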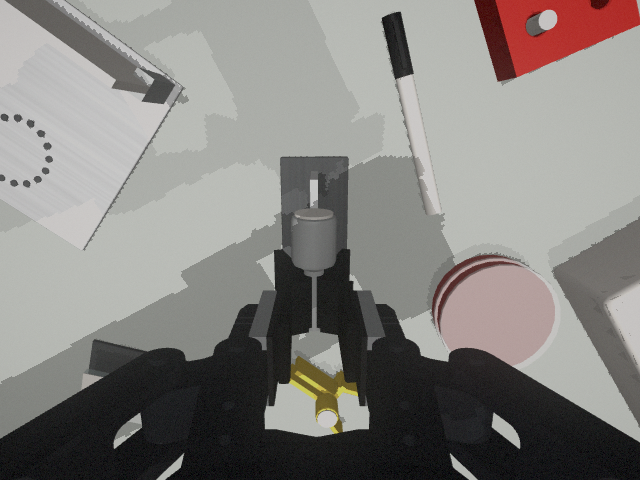

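The clip is held squeezed, with the lamp at (314,240) and the bar empty. Next, over the screen.

```bash
python3 -m handwheel '[[-3.16,7.47,0.1,0,0,10.68],[-3.16,7.47,0.1,0,0,10.68],[-3.16,7.47,0.1,0,0,10.68],[-3.16,7.47,0.1,0,0,10.68],[-3.16,7.47,0.1,0,0,10.68],[-3.16,7.47,0.1,0,0,10.68],[-3.16,7.47,0.1,0,0,10.68],[-3.16,7.47,0.1,0,0,10.68]]'
python3 -m handwheel '[[0,0,0,0,0,0],[0,0,0,0,0,0],[0,0,0,0,0,0]]'
python3 -c "
from h import *
to(.5717,.194,.355,24.8);im=snap('side','s2.png');im2=snap('wrist','w4.png')
print(proj('side',(.5717,.194,.09)),proj('side',(.5717,.194,.137)))
u,v=map(int,proj('side',(.5717,.194,.137)))
a=cv2.resize(cv2.cvtColor(im,4)[v-75:v+75,u-50:u+50],(400,600),interpolation=2);print('org',u-50,v-75)
b=cv2.resize(cv2.cvtColor(im2,4)[60:420,200:440],(400,600),interpolation=2)
cv2.imwrite('pics/c4.png',np.hstack([a,b]))"
```

```text
clock: 4.95
ee_pos: [0.5707, 0.1941, 0.351]
eef_rot: [-1.691, -2.644, 0.005]
force: [-0.6, -0.1, -0.5]
gripper_width: 0.0239
grip_force: 44.0
clock: 5.25
ee_pos: [0.5717, 0.1937, 0.353]
eef_rot: [-1.693, -2.645, 0.001]
force: [-0.0, -0.1, -0.9]
gripper_width: 0.0247
grip_force: 44.0
pos [0.5717 0.1937 0.353 ] toolz [-0.001 -0.    -1.   ] yaw 24.75 shift [-0.    0.01  0.08] turn 0.010163780275411228
(np.float64(341.9031691162894), np.float64(184.68707341694403)) (np.float64(342.4728462148985), np.float64(164.09933722913786))
org 292 89
```

View pics/c4.png

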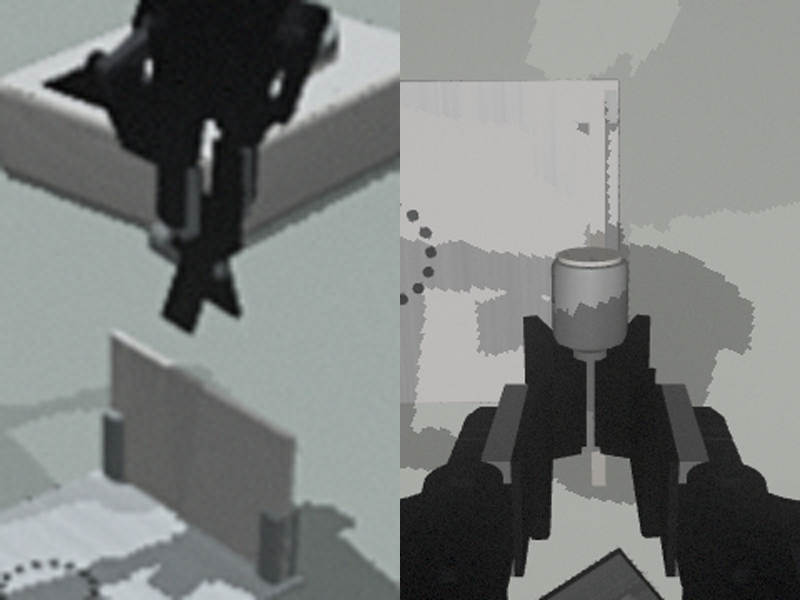

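The clip hangs upright above the edge: side-view jaw tips at crop (178,325) and (240,318), screen edge from (110,330) to (295,440). Next I compute the tip height from those corners.

```bash
python3 -c "
from h import *
c=np.array([.5717,.1937,0]);X=np.array([np.cos(.4328),np.sin(.4328),0]);Y=np.array([-X[1],X[0],0])
for z in(.125,.13,.135,.14):
  for (x,y) in((-.016,-.011),(-.016,.011),(.016,-.011)):
    u,v=proj('side',c+X*x+Y*y+[0,0,z]);print(z,x,y,round((u-292)*4),round((v-89)*4))
print('edge ends',[[round((q-o)*4) for q,o in zip(proj('side',c+Y*s+[0,0,.09]),(292,89))] for s in(-.07,.07)])
# wrist: lamp centre in clip frame guess by width
print('wrist', [proj('wrist',c+Y*.035+[0,0,z+.034]) for z in(.125,.13,.135,.14)],[proj('wrist',c+Y*.015+[0,0,z+.034]) for z in(.125,.13,.135,.14)])
"
```

```text
0.125 -0.016 -0.011 191 340
0.125 -0.016 0.011 163 323
0.125 0.016 -0.011 240 321
0.13 -0.016 -0.011 192 331
0.13 -0.016 0.011 163 314
0.13 0.016 -0.011 240 312
0.135 -0.016 -0.011 192 322
0.135 -0.016 0.011 163 305
0.135 0.016 -0.011 241 303
0.14 -0.016 -0.011 192 313
0.14 -0.016 0.011 163 296
0.14 0.016 -0.011 241 294
edge ends [[292, 438], [114, 332]]
wrist [(np.float64(314.06511840699716), np.float64(208.07808820528803)), (np.float64(314.00847834927737), np.float64(210.68152917290524)), (np.float64(313.9483488354286), np.float64(213.44536180336394)), (np.float64(313.884397151243), np.float64(216.3848791919366))] [(np.float64(314.22330402654086), np.float64(256.8869819899941)), (np.float64(314.1730647532365), np.float64(260.8180322767778)), (np.float64(314.11983311944147), np.float64(264.98322447667226)), (np.float64(314.06333357161344), np.float64(269.4041197063204))]
```

```bash
python3 -m handwheel '[[0,0,-1,0,0,0],[0,0,-2,0,0,0],[0,0,-2.55,0,0,0],[0,0,-2.55,0,0,0],[0,0,-2.55,0,0,0],[0,0,-2.55,0,0,0]]'
python3 -m handwheel '[[0,0,0,0,0,0],[0,0,0,0,0,0],[0,0,0,0,0,0],[0,0,0,0,0,0],[0,0,0,0,0,0],[0,0,0,0,0,0]]' 1
```

```text
clock: 5.95
ee_pos: [0.572, 0.194, 0.2899]
eef_rot: [1.693, 2.646, 0.001]
force: [0.6, 0.4, -1.2]
gripper_width: 0.0244
grip_force: 41.0
clock: 6.55
ee_pos: [0.5718, 0.194, 0.2897]
eef_rot: [1.693, 2.647, 0.0]
force: [0.4, -0.4, -0.7]
gripper_width: 0.0853
grip_force: 0.0
```

```bash
python3 -m handwheel '[[0,0,1,0,0,0],[0,0,2.5,0,0,0],[0,0,4,0,0,0],[0,-2,4.4,0,0,-1.5],[-0.4,-18.4,4.4,0,0,-19.95],[-0.4,-18.4,4.4,0,0,-19.95],[-0.4,-18.4,4.4,0,0,-19.95],[-0.4,-18.4,4.4,0,0,-19.95]]'
python3 -c "
from h import *
to(.562,-.266,.36,-75)"
```

```text
clock: 7.35
ee_pos: [0.5665, -0.0568, 0.3999]
eef_rot: [2.532, 1.859, 0.001]
force: [0.7, 0.9, -0.5]
gripper_width: 0.0853
grip_force: 0.0
pos [ 0.5665 -0.0568  0.3999] toolz [ 0.001 -0.    -1.   ] yaw -17.42 shift [-0.18 -8.37 -1.6 ] turn -11.516617287312219
```

```bash
python3 -m handwheel '[[-0.1,-7.6,-1.6,0,0,-11],[-0.1,-7.6,-1.6,0,0,-11],[-0.1,-7.6,-1.6,0,0,-11],[-0.1,-7.6,-1.6,0,0,-11],[-0.1,-7.6,-1.6,0,0,-11],[-0.1,-7.6,-1.6,0,0,-11],[-0.1,-7.6,-1.6,0,0,-11],[-0.1,-7.6,-1.6,0,0,-11]]'
python3 -m handwheel '[[0,0,0,0,0,0],[0,0,0,0,0,0],[0,0,0,0,0,0]]'
python3 -c "
from h import *
to(.562,-.266,.182,-75)
c=robot.calibration('wrist');im2=snap('wrist','w5.png');im=snap('side','s3.png')
m=(im2.min(2)>150).astype(np.uint8);k,l,s,ce=cv2.connectedComponentsWithStats(m)
print([proj('wrist',p,c) for p in((.5985,-.257,.03),(.526,-.275,.03))])
for i in range(1,k):
  if s[i,4]>300: print(s[i],ce[i],ray('wrist',*ce[i],.03,c).round(4))
R=lambda a:cv2.resize(cv2.cvtColor(a,4),(400,300),interpolation=cv2.INTER_AREA)
a=cv2.resize(cv2.cvtColor(im,4)[130:270,250:390],(400,400),interpolation=2)
cv2.imwrite('pics/c5.png',np.hstack([a,np.vstack([R(im2),np.zeros((100,400,3),np.uint8)])]))"
```

```text
clock: 8.15
ee_pos: [0.5643, -0.2453, 0.3594]
eef_rot: [-3.103, -0.489, 0.0]
force: [0.5, 0.4, 0.2]
gripper_width: 0.0855
grip_force: 0.0
clock: 8.45
ee_pos: [0.5644, -0.2448, 0.3596]
eef_rot: [3.103, 0.49, -0.0]
force: [-0.9, -0.3, -0.8]
gripper_width: 0.0857
grip_force: 0.0
pos [ 0.5644 -0.2448  0.3596] toolz [-0. -0. -1.] yaw -72.04 shift [-0.1  -0.85 -7.1 ] turn -0.5928715046407064
[(np.float64(347.74957001668054), np.float64(180.77920488825606)), (np.float64(338.8965016839585), np.float64(280.4745968838733))]
[     0      0    640    453 121002] [392.07148642 184.31482951] [ 0.6057 -0.2875  0.03  ]
[140 125  23  23 420] [150.95714286 136.24761905] [ 0.5859 -0.1194  0.03  ]
[  43  129  143  117 7943] [114.97796802 188.33413068] [ 0.5431 -0.1027  0.03  ]
[352 162  21  35 331] [365.81268882 177.90030211] [ 0.6043 -0.2684  0.03  ]
[    0   204   262   189 12475] [127.97266533 305.52577154] [ 0.4575 -0.1289  0.03  ]
[271 210  29  44 585] [289.68717949 231.82564103] [ 0.5506 -0.229   0.03  ]
[  48  223   56   56 1503] [ 75.33998669 250.4584165 ] [ 0.4889 -0.0836  0.03  ]
[372 235  19  32 317] [379.25236593 248.6214511 ] [ 0.5586 -0.2952  0.03  ]
[ 314  264   50   34 1414] [338.00990099 279.84582744] [ 0.5263 -0.2742  0.03  ]
[  0 282  23  42 509] [  7.35363458 305.09430255] [ 0.4297 -0.0416  0.03  ]
```

View pics/c5.png

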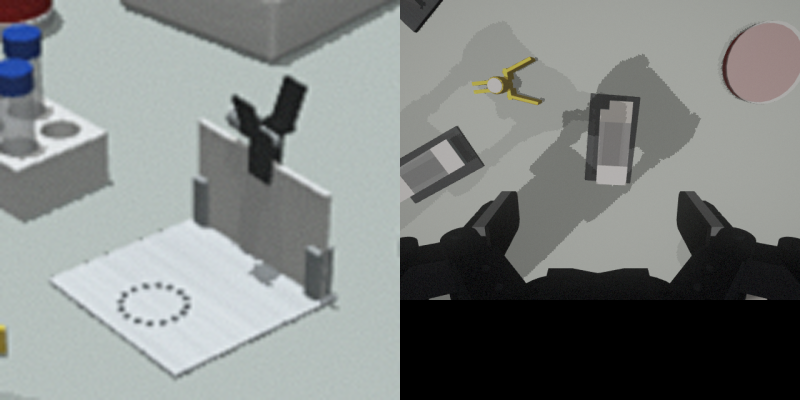

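The side view shows the clip closed upright and deep on the screen edge, let go. The wrist view shows the notched plate, notch at top left, between the fingers. Going down on it.

```bash
python3 -m handwheel '[[-0.08,-0.8,-1,0,0,-0.59],[-0.08,-0.8,-2.8,0,0,-0.59],[-0.08,-0.8,-4.6,0,0,-0.59],[-0.08,-0.8,-6,0,0,-0.59],[-0.08,-0.8,-7.15,0,0,-0.59],[-0.08,-0.8,-7.15,0,0,-0.59],[-0.08,-0.8,-7.15,0,0,-0.59]]'
python3 -m handwheel '[[0,0,0,0,0,0],[0,0,0,0,0,0],[0,0,0,0,0,0],[0,0,0,0,0,0],[0,0,0,0,0,0],[0,0,0,0,0,0]]' 0 50
```

```text
clock: 9.25
ee_pos: [0.5625, -0.2649, 0.1807]
eef_rot: [-3.114, -0.41, 0.001]
force: [0.0, -0.6, 0.6]
gripper_width: 0.0854
grip_force: 0.0
clock: 9.85
ee_pos: [0.5631, -0.2654, 0.1826]
eef_rot: [3.114, 0.409, 0.003]
force: [-1.3, 1.7, 5.5]
gripper_width: 0.0347
grip_force: 49.6
```

```bash
python3 -m handwheel '[[0,0,0.5,0,0,0],[0,0,1.5,0,0,0],[0,0,3,0,0,0],[0,0,4.5,0,0,0],[0,0,5.5,0,0,0],[0,0,5.5,0,0,0],[0,0,5.5,0,0,0]]'
python3 -m handwheel '[[-1,2,0,0,0,0.5],[-2,5,0,0,0,1],[-6.1,15.4,0,0,0,2],[-6.1,15.4,0,0,0,2],[-6.1,15.4,0,0,0,2],[-6.1,15.4,0,0,0,2],[-6.1,15.4,0,0,0,2],[-6.1,15.4,0,0,0,2]]'
python3 -m handwheel '[[0,0,0,0,0,0],[0,0,0,0,0,0],[0,0,0,0,0,0]]'
cat > fin.py <<'E'
from h import *
o=robot.get_obs();M=Ro.from_rotvec(o['eef_rot']);y=np.radians(24.8);X=np.array([np.cos(y),np.sin(y),0]);Y=np.array([-X[1],X[0],0]);Z=np.array([0,0,1.])
tz=.5*X-.866*Z;ty=-Y;T=Ro.from_matrix(np.c_[np.cross(ty,tz),ty,tz])
p=np.array([.481,.152,.14])-tz*.1575
print(o['clock'],o['ee_pos'],o['gripper_width'],o['grip_force'],'shift',((p-o['ee_pos'])/.025).round(2),'turn',(np.degrees((T*M.inv()).as_rotvec())/5).round(2))
E
python3 fin.py
```

```text
clock: 10.55
ee_pos: [0.5623, -0.265, 0.3192]
eef_rot: [3.114, 0.409, 0.002]
force: [-0.5, 0.5, -0.7]
gripper_width: 0.0347
grip_force: 50.1
clock: 11.35
ee_pos: [0.4129, 0.108, 0.3165]
eef_rot: [-3.067, -0.678, 0.006]
force: [0.2, 0.4, -1.1]
gripper_width: 0.0347
grip_force: 50.1
clock: 11.65
ee_pos: [0.415, 0.106, 0.3174]
eef_rot: [3.067, 0.679, -0.003]
force: [-0.0, -0.3, -0.3]
gripper_width: 0.0343
grip_force: 50.2
11.65 [0.41498693 0.1059957  0.31743895] 0.03434705371636679 50.17674386501312 shift [-0.22  0.52 -1.64] turn [ 2.53 -5.46 -0.03]
```

```bash
python3 -m handwheel '[[0,0,0,0.6,-1.4,0],[-0.1,0.2,0,1.3,-2.8,0],[-0.2,0.4,-0.5,2,-4.2,0],[-0.22,0.52,-1.1,2.5,-5.4,0],[-0.22,0.52,-1.64,2.53,-5.46,0],[-0.22,0.52,-1.64,2.53,-5.46,0],[-0.22,0.52,-1.64,2.53,-5.46,0],[-0.22,0.52,-1.64,2.53,-5.46,0]]'
python3 -m handwheel '[[0,0,0,0,0,0],[0,0,0,0,0,0],[0,0,0,0,0,0],[0,0,0,0,0,0],[0,0,0,0,0,0]]'
python3 fin.py
python3 -c "
from h import *
im=snap('side','s4.png');ref=cv2.cvtColor(cv2.imread('pics/s3.png'),4);d=lambda a,b,bx:np.abs(a[bx[1]:bx[3],bx[0]:bx[2]].astype(int)-b[bx[1]:bx[3],bx[0]:bx[2]]).mean()
print('plain plate diff',d(im,ref,(275,270,360,330)),'clip diff',d(im,ref,(325,150,370,200)))
y=np.radians(24.8);X=np.array([np.cos(y),np.sin(y),0]);Y=np.array([-X[1],X[0],0]);c=np.array([.481,.152,.14]);x=.866*X+[0,0,.5]
n=np.array([0,0,.866])-.5*X
print('expected band px',[proj('side',c+s*.038*x+.006*n) for s in(1,-1)])
m=(im.min(2)>165).astype(np.uint8);k,l,s,ce=cv2.connectedComponentsWithStats(m)
for i in range(1,k):
  if s[i,4]>80 and 200<ce[i][0]<400 and 100<ce[i][1]<300: print(s[i],ce[i].round(1))
cv2.imwrite('pics/c6.png',cv2.resize(cv2.cvtColor(im,4)[110:290,220:400],(600,600),interpolation=2))"
```

```text
clock: 12.45
ee_pos: [0.4107, 0.119, 0.2781]
eef_rot: [-2.862, -0.632, -0.772]
force: [0.3, -0.3, -1.0]
gripper_width: 0.0347
grip_force: 50.2
clock: 12.95
ee_pos: [0.4096, 0.1198, 0.2774]
eef_rot: [-2.861, -0.634, -0.77]
force: [0.4, 0.1, 0.4]
gripper_width: 0.0346
grip_force: 50.2
12.95 [0.40956978 0.11975437 0.27741627] 0.03464276939383443 50.191344022750854 shift [-0.   -0.03 -0.04] turn [ 0.    0.02 -0.03]
plain plate diff 14.363137254901961 clip diff 16.482222222222223
expected band px [(np.float64(314.94182267883843), np.float64(161.95198231767756)), (np.float64(287.62528293411737), np.float64(190.06349862737034))]
[ 291   89  112   40 1374] [348.6 109. ]
[207 151  81  38 672] [244.3 169.2]
[313 156  12  14  94] [317.6 161.6]
[ 269  206   93   48 1436] [319.7 227.7]
[288 279  61  30 559] [319.1 292. ]
```

View pics/c6.png

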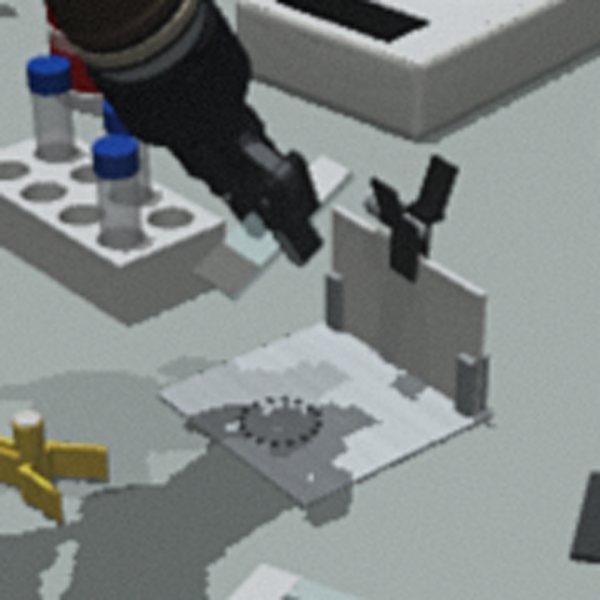

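The plate is held at the viewing point with the notched end raised toward the screen: its upper band is at (317,162), about 3 px from prediction. The clip is upright on the edge. Handing in.

```bash
python3 -c "
from h import *
print(robot.sign_off())"
```

```text
the job is handed in; nothing more can be done
None
```

I handed the job in at about 13 s without seeing the verdict: the clip is closed upright on the screen edge and the notched plate is held at the viewing point at about 30°; I never went near the plain plate, but I viewed 11 pictures, one over the limit of 10.

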